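# Pack the slide-staining kit into its tray

## Robot

A 6-joint arm with a two-finger parallel gripper is mounted at the origin on the work surface. World frame = base frame: x ahead of the robot, y to its left, z up, the work surface at z = 0. Lengths are in mm, angles in degrees, forces in N, time in s.
With the tool pointing down it reaches from about 350 to 975 mm from the base axis. Payload 7.1 kg.
Tool frame: the origin (TCP) lies midway between the tips of the shut fingers; the grasp point (between the pads) lies 19 mm behind it (r.grip_point_offset is the z of the grasp point in the tool frame, in mm); z points along the fingers, y is the line along which they close (so a half turn about z gives the same grasp; the last joint's range is limited). The gripper opens to 88 mm and grips with 3 to 60 N. Pads are 20 mm wide; open, the fingers measure 115 mm over their backs; the gripper's body (75 mm by 178 mm) begins 61 mm behind the grasp point.
Start: joints at [74.886, 24.242, 93.386, -0, 62.372, -1.089], TCP at [151.445, 606.357, 201.875] pointing down, gripper open.
Joint ranges: [-172.04, 172.04], [-51.8, 120.97], [4.93, 147.93], [-75.15, 255.16], [6.16, 154.13], [-145.62, 145.62]. Speed limits (degrees/s): [136.94, 136.94, 172.46, 180, 180, 180].

## Interface

Orientations are given as a 3x3 rotation matrix whose columns are the frame's x, y, z axes.
In Python, from rig import r, eyes, recognise, spot_point gives the robot as it stands. The module is installed in compiled form; this text tells all that it offers.
- The arm moves only by the tool move_arm, never from a script. Its argument "steps" is a list of rows, each a list of 7 numbers: the closure, from 0 (fully open) to 1 (shut), then the shift along the world's x, y, z in units of 25 mm (1.0 is 25 mm), then the turn, a rotation vector about the world's x, y, z in units of 5 degrees (1.0 is 5 degrees). In form: [[jaw, dx, dy, dz, rx, ry, rz], ...]. A call has 1 to 12 rows; each row shifts and turns the commanded pose from where the row before left it; what a row does not reach is not made up. A row lasts 1/10 s, in which the tool goes at most 50 mm and 8.59 degrees, less where a joint would pass 70% of its speed; a pose out of reach is approached as far as the arm can. A call is refused whole if a number of a shift passes 1 or a number of a turn 1, either way. A call with a gripper value outside its range is refused whole. The fingers move at their own pace and stop on an object; "force" is the grip in N (left out, the last holds). Time passes only in rows, so rows that do not move let the fingers close. It gives the time, the measured TCP pose, the force, the opening and the grip force at its end, in the units of the state.
- r.get_state(): the state, without advancing time (a new reading comes with each control period).
- eyes.read_camera(name): name is "scene" or "side" or "wrist"; returns (picture, depth): 384x512x3 uint8, red, green, blue; 384x512 float32, mm along the optical axis (not along the pixel's ray), 0 where there is no reading.
- eyes.camera_params(name): a dict with "camera_matrix" (3x3 intrinsics, pixels), "rvec" (rotation vector, rad) and "tvec" (3), from world to camera coordinates, as OpenCV has them; the wrist camera has in their place "T_tool_cam" (4x4, takes a point from camera to tool coordinates, whose origin is the TCP and whose axes are the flange's). Camera axes: x right, y down, z forward; pixel columns grow to the right and rows downward; lengths in mm; the calibration is good to about 2 mm. A picture is of the moment at which its call begins: read the wrist's pose just before it. camera_params takes no time and is no camera call.
- r.job_done(): hands the job in; it is judged then, once.
Trained networks look in the newest picture that a camera, given by its name, has taken for a name from the list of things; names that differ only in an ending like _2 or _b are one class to them, and where a whole thing is asked for, a point or a joint stands for the part that bears it (a point fixed in the world has none). Each returns a list of dicts, best first, with "conf" (0 to 1); they miss things now and then, are a little off and sometimes report something else, mostly with a low value. They report only what shows in the picture. A call takes as long as a camera call. They do not tell look-alikes from the thing itself.
- recognise(camera, query): "position" ([column, row] in pixels, amid what is visible of it).
- spot_point(camera, query): "position" ([column, row] in pixels: a listed point, or the origin of a listed thing).
The state is a dict: "time_s": time; "qpos": joint angles; "dq": joint speeds; "joint_torque": joint torques, N m; "ee_pos": TCP position; "tcp_rot": TCP orientation; "ft_force": force on the tool from outside, world axes, zero at the start; "ft_torque": the same for the moment, N m; "opening": opening from 0.0 (shut) to 1.0 (fully open); "grip_force": force on a finger pad.
Only numpy, scipy, OpenCV 4.12 (cv2) and the standard library are available. Lean on these libraries where they do the work, as an engineer would, in place of code of your own. Each camera call takes 0.05 s, during which the arm holds its last target. There are 200 camera calls.

## Task

Pack the slide-staining kit into the tray: stand the amber dropper bottle (with the rubber bulb) in the small round recess, the squat jar in the large round one, the square white bottle, lifted up over the rack's front rail, in the square one, and the slide box in the long one, each down on the floor of its recess. Keep everything upright all the time, and leave the amber bottle with the flat screw cap and the round white bottle where they stand.

Things in the scene. Friction and masses are not known exactly. Their poses are not given: they have to be found in the camera images.
- dropper_bottle: round amber glass bottle, 34 mm across and 52 mm high to its shoulder, with a narrow black collar (21 mm) and a small slim black rubber bulb (13 mm) on top, 82 mm high in all. On the table. Loose; origin: centre of underside, z up
- squat_jar: squat round clear glass jar with a white lid nearly as wide as the jar, 58 mm across, 52 mm high. On the table. Loose; origin: centre of underside, z up
- slide_box: long white plastic slide box, 32 mm (own x) x 84 mm (own y) x 46 mm high. On the table. Loose; origin: centre of underside, z up
- square_bottle: white plastic bottle, square body 48 x 48 mm (sides along own x, y), 60 mm high, round black cap 20 mm wide, 80 mm in all. Stands on the shelf of a low fixed dark steel rack, shelf top 60 mm above the table; front retaining rail (robot's side) and side panels 78 mm, back panel 90 mm above the table; rail and back about 40 mm from the bottle's axis. Loose; origin: centre of underside, z up
- screwcap_bottle: look-alike that stays: the same amber bottle, 34 mm across, but with a flat wide black screw cap (27 mm) and no bulb, 76 mm high. On the table. Loose; origin: centre of underside, z up
- round_bottle: look-alike that stays: white plastic bottle with a round body 48 mm across, 60 mm high, and the same black cap, 80 mm high, on the rack beside the square bottle, about 96 mm from it (centres), to its left or right. Loose; origin: centre of underside, z up
- well_small_round: grey insert in the low steel tray, 88 x 108 x 18 mm (own x, y, z), with one small round recess 54 mm across, 14 mm deep, in the middle of its top. Origin: centre of its underside, 4 mm above the table (recess floor 8 mm, top 22 mm, tray rim 12 mm above the table). Fixed. The four inserts lie 2 by 2, 92 mm apart along x and 112 mm along y, same yaw, in any order
- well_large_round: grey insert in the low steel tray, 88 x 108 x 18 mm (own x, y, z), with one large round recess 78 mm across, 14 mm deep, in the middle of its top. Origin: centre of its underside, 4 mm above the table (recess floor 8 mm, top 22 mm, tray rim 12 mm above the table). Fixed. The four inserts lie 2 by 2, 92 mm apart along x and 112 mm along y, same yaw, in any order
- well_square: grey insert in the low steel tray, 88 x 108 x 18 mm (own x, y, z), with one square recess 68 x 68 mm, 14 mm deep, in the middle of its top. Origin: centre of its underside, 4 mm above the table (recess floor 8 mm, top 22 mm, tray rim 12 mm above the table). Fixed. The four inserts lie 2 by 2, 92 mm apart along x and 112 mm along y, same yaw, in any order
- well_long: grey insert in the low steel tray, 88 x 108 x 18 mm (own x, y, z), with one long rectangular recess 50 mm (own x) x 98 mm (own y), 14 mm deep, in the middle of its top. Origin: centre of its underside, 4 mm above the table (recess floor 8 mm, top 22 mm, tray rim 12 mm above the table). Fixed. The four inserts lie 2 by 2, 92 mm apart along x and 112 mm along y, same yaw, in any order
Things that resemble listed ones, but are neither listed nor needed, are in the scene too. Leave any green or turquoise look-alike of the square_bottle alone.

How it is judged (in metres and radians):
At the end, for the whole second after the job is handed in: Dropper bottle, jar, square bottle and slide box each stand upright (within 7 degrees) on the floor of their own recess, within 16 mm of its centre, released and at rest; screw-cap and round bottle stand upright within 30 mm of where they started (horizontal distance between dropper_bottle and well_small_round below 0.016 m and z of dropper_bottle in the frame of well_small_round below 0.009 m and angle between each of dropper_bottle, squat_jar, square_bottle, slide_box, screwcap_bottle, round_bottle's own z axis and vertical below 0.12 rad and linear speed of each of dropper_bottle, squat_jar, square_bottle, slide_box, screwcap_bottle, round_bottle below 0.02 m/s and angular speed of each of dropper_bottle, squat_jar, square_bottle, slide_box below 0.2 rad/s and horizontal distance between squat_jar and well_large_round below 0.016 m and z of squat_jar in the frame of well_large_round below 0.009 m and horizontal distance between square_bottle and well_square below 0.016 m and z of square_bottle in the frame of well_square below 0.009 m and horizontal distance between slide_box and well_long below 0.016 m and z of slide_box in the frame of well_long below 0.009 m and distance of each of screwcap_bottle, round_bottle from where it was at the start of the episode below 0.03 m); the robot touches nothing.
It fails at once if a bottle, the jar or the slide box is tipped by more than about 35 degrees (angle between any of dropper_bottle, squat_jar, square_bottle, slide_box's own z axis and vertical above 0.6 rad).
It fails at once if one of the two look-alike bottles is moved by more than 30 mm or tipped (distance of any of screwcap_bottle, round_bottle from where it was at the start of the episode above 0.03 m or angle between any of screwcap_bottle, round_bottle's own z axis and vertical above 0.6 rad).
It also fails if it takes over 109 s, if anything falls off the work surface, if the arm or the gripper's body presses on something with over 40 N, if the wrist force passes 120 N, or if a joint passes its speed limit or range.

## Working session

There is one attempt and no reset: what is moved stays moved. The work goes in short steps, Python scripts to look and compute and a tool call to move; the robot and the scene stay as the last step left them, time stands still between calls to the robot, and variables do not carry over. Pictures are saved under pics/ and viewed, at most 14 in all, crops included, and the job is handed in when it is done.

Besides the shell and the picture viewer there is one more tool, called after "Call:" by a JSON object that holds its "method" and its "body", one argument or row to a line. move_arm: Moves the arm, as the interface text tells. Its arguments: {"type":"object","properties":{"steps":{"type":"array"},"force":{"type":"number"}},"required":["steps"]}

```bash
mkdir -p pics
cat > h.py <<'E'
import numpy as np, cv2
from rig import r, eyes, recognise, spot_point
def cam(name):
    p=eyes.camera_params(name); K=np.array(p["camera_matrix"])
    if name=="wrist":
        s=r.get_state(); T=np.eye(4); T[:3,:3]=s["tcp_rot"]; T[:3,3]=s["ee_pos"]
        return K, T@np.array(p["T_tool_cam"])
    R=cv2.Rodrigues(np.array(p["rvec"],float))[0]; T=np.eye(4)
    T[:3,:3]=R.T; T[:3,3]=-R.T@np.array(p["tvec"],float).ravel()
    return K,T
def cloud(K,T,d):
    v,u=np.mgrid[:d.shape[0],:d.shape[1]]
    P=np.stack([(u-K[0,2])/K[0,0]*d,(v-K[1,2])/K[1,1]*d,d],-1)@T[:3,:3].T+T[:3,3]
    P[d<=0]=np.nan
    return P
def shoot(name,fn=None):
    K,T=cam(name); pic,d=eyes.read_camera(name)
    if fn: cv2.imwrite("pics/"+fn,pic[:,:,::-1])
    return K,T,pic,cloud(K,T,d)
def ray(K,T,uv,z):
    d=T[:3,:3]@np.array([(uv[0]-K[0,2])/K[0,0],(uv[1]-K[1,2])/K[1,1],1]); return T[:3,3]+d*(z-T[2,3])/d[2]
E
python3 - <<'E'
from h import *
names="dropper_bottle squat_jar slide_box square_bottle screwcap_bottle round_bottle well_small_round well_large_round well_square well_long".split()
for c in ["scene","side"]:
    K,T,pic,P=shoot(c,c+"0.png"); np.save(c+"P.npy",P)
    print(c,T[:3,3].round())
    for n in names:
        for f in (spot_point,):
            for o in f(c,n)[:3]:
                u,v=np.round(o["position"]).astype(int); u=min(max(u,0),511);v=min(max(v,0),383)
                z=8 if n[:4]=="well" else (60 if n in("square_bottle","round_bottle") else 0)
                print(n,round(o["conf"],2),(u,v),"surf",P[v,u].round(),"ray",ray(K,T,(u,v),z).round())
E
```

```text
scene [1054.  886.  657.]
dropper_bottle 0.71 (np.int64(178), np.int64(168)) surf [ 614. -288.   12.] ray [ 606. -309.    0.]
squat_jar 0.62 (np.int64(235), np.int64(162)) surf [ 448. -195.   23.] ray [ 426. -234.    0.]
slide_box 0.76 (np.int64(326), np.int64(235)) surf [461. 273.  17.] ray [445. 256.   0.]
square_bottle 0.87 (np.int64(304), np.int64(262)) surf [615. 373.  76.] ray [602. 359.  60.]
square_bottle 0.76 (np.int64(379), np.int64(245)) surf [377. 371.  12.] ray [427. 410.  60.]
square_bottle 0.66 (np.int64(324), np.int64(351)) surf [700. 538.  32.] ray [716. 554.  60.]
screwcap_bottle 0.7 (np.int64(207), np.int64(151)) surf [ 463. -372.   -2.] ray [ 464. -369.    0.]
round_bottle 0.75 (np.int64(281), np.int64(235)) surf [603. 275.  81.] ray [587. 254.  60.]
round_bottle 0.71 (np.int64(208), np.int64(148)) surf [ 458. -373.    9.] ray [ 505. -273.   60.]
well_small_round 0.77 (np.int64(220), np.int64(202)) surf [607. -10.  21.] ray [598. -28.   8.]
well_large_round 0.91 (np.int64(270), np.int64(203)) surf [483.  60.   8.] ray [483.  59.   8.]
well_square 0.89 (np.int64(24
[... 592 characters left out ...]
4(181)) surf [344. 325.  12.] ray [328. 253.  60.]
screwcap_bottle 0.93 (np.int64(314), np.int64(328)) surf [ 447. -403.   37.] ray [ 464. -378.    0.]
round_bottle 0.78 (np.int64(247), np.int64(160)) surf [582. 235.  74.] ray [591. 257.  60.]
round_bottle 0.51 (np.int64(242), np.int64(218)) surf [478.  46.  10.] ray [454. -14.  60.]
well_small_round 0.86 (np.int64(291), np.int64(225)) surf [590. -41.   7.] ray [590. -42.   8.]
well_square 0.63 (np.int64(268), np.int64(204)) surf [577.  77.   8.] ray [576.  76.   8.]
well_long 0.73 (np.int64(238), np.int64(150)) surf [594. 337.  55.] ray [626. 413.   8.]
well_long 0.69 (np.int64(262), np.int64(240)) surf [489. -62.   6.] ray [488. -64.   8.]
```

View pics/scene0.png

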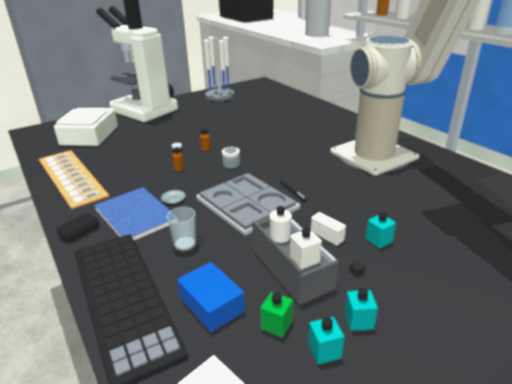

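View pics/side0.png

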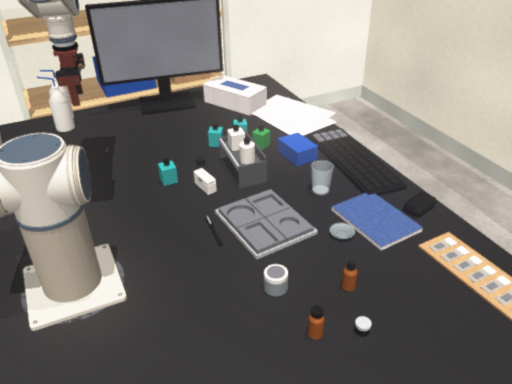

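The scene view shows dropper (178,157), screwcap (205,140), jar (231,157), tray (248,202), rack with round (281,225) and square (305,250) white bottles, and slide box (328,229). The side view agrees: dropper (350,277), screwcap (316,322), jar (276,280), slide box (205,180).

```bash
cat > m.py <<'E'
from h import *
A=[np.load(c+"P.npy") for c in ("scene","side")]
def clus(name,x,y,rad,z0,z1):
    for P,c in zip(A,("scene","side")):
        Q=P.reshape(-1,3); m=(np.hypot(Q[:,0]-x,Q[:,1]-y)<rad)&(Q[:,2]>z0)&(Q[:,2]<z1); Q=Q[m]
        if len(Q)<4: print(name,c,len(Q)); continue
        rc=cv2.minAreaRect(Q[:,:2].astype(np.float32))
        print(name,c,len(Q),"mean",Q.mean(0).round(),"rect",np.round(rc[0]),np.round(rc[1]),round(rc[2],1),"ztop",np.percentile(Q[:,2],[50,98]).round())
clus("drop",605,-305,30,30,100)
clus("drop top",605,-305,30,62,100)
clus("screw",464,-373,30,60,100)
clus("jar",440,-215,50,45,70)
clus("jarall",440,-215,50,10,70)
clus("box",450,265,60,38,60)
clus("sq",605,350,40,112,130)
clus("sqcap",605,350,45,132,150)
clus("round",590,256,40,112,130)
clus("roundcap",590,256,45,132,150)
clus("rack",600,305,110,65,86)
clus("tray",535,10,170,16,26)
E
python3 m.py; python3 -c "
from h import *
s=r.get_state();print(s['tcp_rot'].round(3) if hasattr(s['tcp_rot'],'round') else s['tcp_rot']); p=eyes.camera_params('wrist');print(p)"
```

```text
drop scene 126 mean [ 608. -295.   53.] rect [ 607. -295.] [26. 32.] 84.0 ztop [52. 79.]
drop side 238 mean [ 600. -311.   54.] rect [ 601. -308.] [29. 33.] 47.6 ztop [53. 80.]
drop top scene 32 mean [ 606. -299.   71.] rect [ 605. -302.] [19. 16.] 44.2 ztop [70. 81.]
drop top side 70 mean [ 602. -308.   71.] rect [ 603. -306.] [21. 20.] 39.8 ztop [69. 82.]
screw scene 43 mean [ 463. -386.   71.] rect [ 461. -387.] [23. 24.] 33.0 ztop [72. 77.]
screw side 110 mean [ 457. -392.   73.] rect [ 460. -391.] [24. 26.] 61.3 ztop [74. 77.]
jar scene 125 mean [ 449. -224.   51.] rect [ 447. -227.] [56. 53.] 85.0 ztop [52. 55.]
jar side 344 mean [ 443. -233.   51.] rect [ 444. -232.] [56. 56.] 4.4 ztop [51. 55.]
jarall scene 287 mean [ 453. -216.   38.] rect [ 448. -225.] [60. 56.] 83.8 ztop [41. 54.]
jarall side 598 mean [ 439. -240.   41.] rect [ 444. -231.] [59. 55.] 64.2 ztop [49. 54.]
box scene 322 mean [448. 264.  45.] rect [447. 261.] [36. 85.] 11.0 ztop [46. 48.]
box side 178 mean [443. 253.  44.] rect [443. 257.] [35. 89.] 9.4 ztop [44. 47.]
sq scene 342 mean [603. 360. 119.] rect [59
[... 888 characters left out ...]
top [22. 24.]
tray side 1918 mean [535.  -3.  20.] rect [531.   9.] [184. 225.] 5.6 ztop [20. 24.]
[[-0.97   0.242 -0.   ]
 [ 0.242  0.97  -0.   ]
 [ 0.    -0.    -1.   ]]
{'camera_matrix': array([[286.26825509,   0.        , 255.9031957 ],
       [  0.        , 286.26825509, 191.93622501],
       [  0.        ,   0.        ,   1.        ]]), 'T_tool_cam': array([[-1.33693825e-03, -9.52482574e-01, -3.04590150e-01,
         8.35813240e+01],
       [ 9.99998206e-01, -8.64759835e-04, -1.68510761e-03,
        -9.97413826e-01],
       [ 1.34163830e-03, -3.04591857e-01,  9.52482021e-01,
        -1.83023856e+02],
       [ 0.00000000e+00,  0.00000000e+00,  0.00000000e+00,
         1.00000000e+00]])}
```

Call:
{"method": "move_arm", "body": {
  "steps": [
    [0, 0.84, -0.99, 0, 0, 0, -0.94],
    [0, 0.84, -0.99, 0, 0, 0, -0.94],
    [0, 0.84, -0.99, 0, 0, 0, -0.94],
    [0, 0.84, -0.99, 0, 0, 0, -0.94],
    [0, 0.84, -0.99, 0, 0, 0, -0.94],
    [0, 0.84, -0.99, 0, 0, 0, -0.94],
    [0, 0.84, -0.99, 0, 0, 0, -0.94],
    [0, 0.84, -0.99, 0, 0, 0, -0.94],
    [0, 0.84, -0.99, 0, 0, 0, -0.94],
    [0, 0.84, -0.99, 0, 0, 0, -0.94],
    [0, 0.84, -0.99, 0, 0, 0, -0.94],
    [0, 0.84, -0.99, 0, 0, 0, -0.94]
  ],
  "force": 20
}}

```text
time_s: 2.3
ee_pos: [404.3, 308.3, 202.1]
tcp_rot: [[-0.332, 0.943, 0.0], [0.943, 0.332, 0.0], [0.0, 0.0, -1.0]]
ft_force: [-0.2, 0.5, 1.0]
opening: 1.0
grip_force: 0.0
```

```bash
cat > w.py <<'E'
from h import *
import sys
def clusw(P,name,x,y,rad,z0,z1):
    Q=P.reshape(-1,3); m=(np.hypot(Q[:,0]-x,Q[:,1]-y)<rad)&(Q[:,2]>z0)&(Q[:,2]<z1); Q=Q[m]
    if len(Q)<8: print(name,len(Q)); return
    rc=cv2.minAreaRect(Q[:,:2].astype(np.float32))
    print(name,len(Q),"mean",Q.mean(0).round(1),"rect",np.round(rc[0],1),np.round(rc[1],1),round(rc[2],1),"z",np.percentile(Q[:,2],50).round(1))
E
python3 - <<'E'
from w import *
K,T,pic,P=shoot("wrist","w1.png")
clusw(P,"box",445,259,60,38,60); clusw(P,"sq",597,352,40,112,125); clusw(P,"tray",535,10,170,16,26)
E
```

```text
box 1562 mean [442.5 260.8  45.8] rect [442.5 258.3] [34.  83.9] 10.3 z 46.0
sq 1856 mean [588.8 353.1 119.2] rect [594.8 351.4] [48.  48.7] 84.1 z 119.7
tray 2812 mean [515.7  25.7  21.6] rect [528.   29.7] [180.3 179.7] 5.6 z 22.0
```

View pics/w1.png

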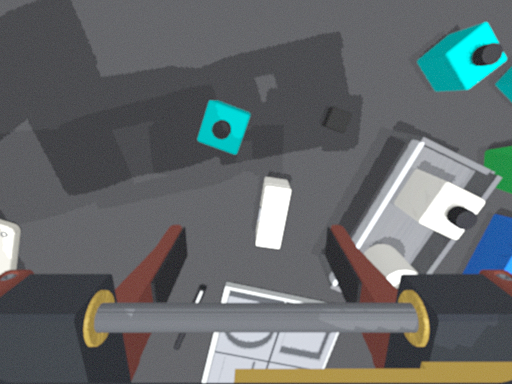

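The wrist view shows the slide box (273,212) clear of the fingers' path, with the square bottle (440,200) and the round one (390,265) on the rack. The measured poses agree with the other cameras.

Call:
{"method": "move_arm", "body": {
  "steps": [
    [0, 0.52, -0.66, -0.8, 0, 0, -0.6],
    [0, 0.52, -0.67, -0.8, 0, 0, -0.6],
    [0, 0.52, -0.67, -0.8, 0, 0, -0.62],
    [0, 0, 0, -1, 0, 0, 0],
    [0, 0, 0, -1, 0, 0, 0],
    [0, 0, 0, -1, 0, 0, 0],
    [0, 0, 0, -1, 0, 0, 0],
    [0, 0, 0, -0.96, 0, 0, 0],
    [0.2, 0, 0, 0, 0, 0, 0],
    [1, 0, 0, 0, 0, 0, 0],
    [1, 0, 0, 0, 0, 0, 0],
    [1, 0, 0, 0, 0, 0, 0]
  ]
}}

```text
time_s: 3.55
ee_pos: [443.3, 259.9, 19.1]
tcp_rot: [[-0.182, 0.983, 0.002], [0.983, 0.182, 0.001], [0.001, 0.002, -1.0]]
ft_force: [0.0, 0.9, 0.1]
opening: 0.677
grip_force: 0.0
```

Call:
{"method": "move_arm", "body": {
  "steps": [
    [1, 0, 0, 0, 0, 0, 0],
    [1, 0, 0, 0, 0, 0, 0],
    [1, 0, 0, 0, 0, 0, 0],
    [1, 0, 0, 0, 0, 0, 0]
  ]
}}

```text
time_s: 3.95
ee_pos: [442.7, 259.5, 18.1]
tcp_rot: [[-0.182, 0.983, 0.001], [0.983, 0.182, 0.0], [0.0, 0.001, -1.0]]
ft_force: [0.2, 0.1, 2.5]
opening: 0.363
grip_force: 20.0
```

Call:
{"method": "move_arm", "body": {
  "steps": [
    [1, 0, 0, 0.8, 0, 0, 0],
    [1, 0, 0, 0.8, 0, 0, 0],
    [1, 0, 0, 0.8, 0, 0, 0],
    [1, 0.15, -0.95, 0, 0, 0, -0.07],
    [1, 0.15, -0.95, 0, 0, 0, -0.07],
    [1, 0.15, -0.95, 0, 0, 0, -0.07],
    [1, 0.15, -0.95, 0, 0, 0, -0.07],
    [1, 0.15, -0.95, 0, 0, 0, -0.07],
    [1, 0.15, -0.95, 0, 0, 0, -0.07],
    [1, 0.15, -0.95, 0, 0, 0, -0.07],
    [1, 0.15, -0.95, 0, 0, 0, -0.07],
    [1, 0.15, -0.95, 0, 0, 0, -0.07]
  ]
}}

```text
time_s: 5.15
ee_pos: [476.0, 44.6, 77.8]
tcp_rot: [[-0.127, 0.992, -0.0], [0.992, 0.127, -0.0], [0.0, -0.0, -1.0]]
ft_force: [0.6, 0.1, -1.1]
opening: 0.363
grip_force: 19.9
```

Call:
{"method": "move_arm", "body": {
  "steps": [
    [1, 0.15, -0.95, 0, 0, 0, -0.07],
    [1, 0.15, -0.95, 0, 0, 0, -0.07],
    [1, 0.15, -0.95, 0, 0, 0, -0.07],
    [1, 0.13, -0.95, 0, 0, 0, -0.07],
    [1, 0, 0, 0, 0, 0, 0],
    [1, 0, 0, 0, 0, 0, 0]
  ]
}}

```text
time_s: 5.75
ee_pos: [490.3, -49.5, 77.7]
tcp_rot: [[-0.102, 0.995, -0.001], [0.995, 0.102, 0.0], [0.0, -0.001, -1.0]]
ft_force: [1.5, 0.8, -0.6]
opening: 0.364
grip_force: 19.9
```

Run:
```python
from w import *
K,T,pic,P=shoot("wrist","w2.png")
Q=P.reshape(-1,3)
clusw(P,"tray",535,10,170,16,26)
S=[shoot(c) for c in ("scene","side")]
clusw(S[0][3],"boxscene",491,-50,60,94,120);clusw(S[1][3],"boxside",491,-50,60,94,120)
c=np.array([531,9.5]);a=np.radians(5.8);ux=np.array([np.cos(a),np.sin(a)]);uy=np.array([-ux[1],ux[0]])
for nm,sx,sy in (("sq",1,1),("small",1,-1),("large",-1,1),("long",-1,-1)):
    w=c+46*sx*ux+56*sy*uy
    print(nm,w.round(1))
    for n,PP in (("w",P),("sc",S[0][3]),("si",S[1][3])):
        clusw(PP,"  floor "+n,w[0],w[1],52,2,13)
print(r.get_state()["ee_pos"])
```

```text
tray 28452 mean [539.5  12.8  21.8] rect [532.    3.1] [181.4 209.5] 5.6 z 22.0
boxscene 235 mean [493.8 -37.  106. ] rect [494.3 -46.5] [49.8 86.4] 23.4 z 105.7
boxside 312 mean [490.9 -60.8 105. ] rect [490.3 -52. ] [50.5 85.8] 6.7 z 104.4
sq [571.1  69.9]
  floor w 8021 mean [572.9  71.    8.1] rect [574.7  69.4] [96.6 68.2] 5.6 z 8.0
  floor sc 301 mean [570.7  60.8   8.6] rect [579.9  63.7] [88.6 60.7] 10.4 z 8.3
  floor si 108 mean [591.6  78.3   7.3] rect [584.9  79.7] [46.  59.1] 5.4 z 7.0
small [582.4 -41.6]
  floor w 2583 mean [583.9 -44.3   8.3] rect [585.6 -42.5] [97.3 54.4] 3.9 z 8.2
  floor sc 119 mean [586.  -51.2   8.4] rect [597.9 -49. ] [77.8 48.5] 23.2 z 7.9
  floor si 153 mean [587.7 -32.3   7.3] rect [583.4 -43.3] [66.5 74.2] 53.5 z 7.1
large [479.6  60.6]
  floor w 8597 mean [478.6  61.5   8.2] rect [477.9  59.7] [100.2  78.1] 6.1 z 8.1
  floor sc 246 mean [473.   50.4   8.4] rect [474.2  49.9] [60.6 71.3] 79.5 z 8.3
  floor si 285 mean [473.4  71.    6.9] rect [472.4  69.2] [91.7 66.9] 10.4 z 6.7
long [490.9 -50.9]
  floor w 1461 mean [484.8 -22.3   8.4] rect [488.1 -38.6] [100.2  67.6] 4.9 z 8.2
  floor sc 197 mean [484.9 -61.3   8.3] rect [485.7 -61.1] [43.2 83.7] 5.3 z 8.2
  floor si 383 mean [489.  -47.9   6.9] rect [487.1 -52.3] [96.3 93.6] 41.5 z 6.5
[490.33690282 -48.59466947  77.77271702]
```

View pics/w2.png

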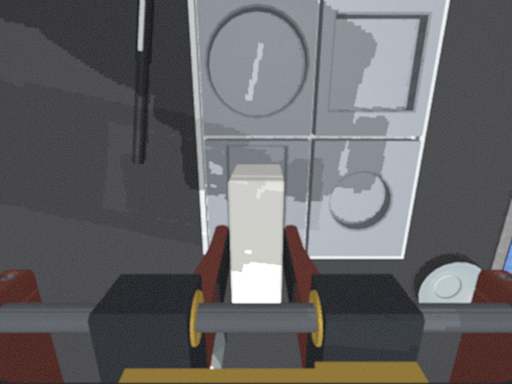

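The wrist view shows the box between the fingers, over the long recess (258,150 edge visible), small round at (357,195), large at (258,60), square at (378,62). I'm lowering it now.

Call:
{"method": "move_arm", "body": {
  "steps": [
    [1, 0.02, -0.02, -0.8, 0, 0, 0],
    [1, 0, 0, -0.8, 0, 0, 0],
    [1, 0, 0, -0.3, 0, 0, 0],
    [1, 0, 0, -0.15, 0, 0, 0],
    [1, 0, 0, 0, 0, 0, 0],
    [1, 0, 0, 0, 0, 0, 0]
  ]
}}

```text
time_s: 6.5
ee_pos: [491.6, -49.8, 27.2]
tcp_rot: [[-0.103, 0.995, 0.001], [0.995, 0.103, -0.0], [-0.0, 0.001, -1.0]]
ft_force: [-0.7, -0.4, -1.0]
opening: 0.364
grip_force: 20.0
```

Call:
{"method": "move_arm", "body": {
  "steps": [
    [1, 0, 0, -0.05, 0, 0, 0],
    [0.3, 0, 0, 0, 0, 0, 0],
    [0.3, 0, 0, 0, 0, 0, 0],
    [0.3, 0, 0, 0, 0, 0, 0],
    [0.3, 0, 0, 1, 0, 0, 0],
    [0.3, 0, 0, 1, 0, 0, 0],
    [0, 0, 0, 1, 0, 0, 0],
    [0, -0.1, -0.7, 1, 0, 0, 0],
    [0, -0.1, -0.7, 1, 0, 0, 0],
    [0, 0, 0, 0, 0, 0, 0],
    [0, 0, 0, 0, 0, 0, 0]
  ]
}}

```text
time_s: 7.6
ee_pos: [486.2, -85.0, 150.5]
tcp_rot: [[-0.102, 0.995, 0.001], [0.995, 0.102, -0.0], [-0.0, 0.001, -1.0]]
ft_force: [-0.3, 0.3, 0.1]
opening: 0.997
grip_force: 0.0
```

Run:
```python
from w import *
K,T,pic,P=shoot("wrist","w3.png"); np.save("w3.npy",P)
print(r.get_state()["ee_pos"])
clusw(P,"box",491,-50,60,40,65);clusw(P,"tray",535,10,170,16,26)
clusw(P,"jar",445,-229,45,46,60)
S=[shoot(c) for c in ("scene","side")]
for s in S: clusw(s[3],"box",491,-50,60,46,65); clusw(s[3],"jar",445,-229,45,46,60)
for nm,w,rad in (("sq",(571.5,70),44),("small",(582.8,-41.5),34),("large",(480,60.5),44)):
  for n,PP in (("w",P),("sc",S[0][3]),("si",S[1][3])): clusw(PP,nm+n,*w,rad,2,13)
```

```text
[485.65592819 -84.61073811 149.76482238]
box 2783 mean [492.2 -49.1  53.8] rect [491.8 -51.1] [33.8 83.3] 5.9 z 54.0
tray 17047 mean [540.   -9.2  21.8] rect [532.4  -3.6] [180.9 195.7] 5.7 z 21.9
jar 1007 mean [ 443.3 -217.5   52.3] rect [ 442.3 -217.6] [55.8 31.2] 6.2 z 52.7
box 194 mean [497.2 -45.4  52.6] rect [495.1 -49.4] [35.3 86.5] 6.6 z 53.3
jar 117 mean [ 448.  -224.3   51.7] rect [ 445.5 -227.7] [59.  54.3] 47.8 z 52.1
box 273 mean [492.  -53.9  51.7] rect [492.7 -51.7] [35.4 85.6] 5.5 z 51.8
jar 333 mean [ 443.4 -232.3   50.7] rect [ 444.7 -230.6] [56.2 56.6] 1.9 z 50.7
sqw 4712 mean [573.2  70.1   8. ] rect [573.  69.] [66.4 65.2] 5.7 z 7.9
sqsc 265 mean [567.4  60.1   8.3] rect [576.2  60.3] [78.4 60.9] 1.3 z 8.3
sqsi 259 mean [576.7  80.2   6.8] rect [577.3  76.6] [65.6 62.1] 3.8 z 6.5
smallw 1710 mean [584.7 -43.2   8.1] rect [584.3 -43.3] [51.1 52.6] 10.0 z 8.1
smallsc 98 mean [577.5 -53.7   8.5] rect [577.5 -52.9] [36.  44.2] 35.9 z 8.2
smallsi 150 mean [588.7 -31.1   6.9] rect [589.1 -31.9] [39.7 50.1] 48.2 z 6.5
largew 4951 mean [479.7  59.9   8. ] rect [479.9  57.1] [78.1 69.9] 5.9 z 8.0
largesc 243 mean [473.5  50.2   8.4] rect [474.   51.9] [65.  63.1] 13.0 z 8.4
largesi 296 mean [483.7  71.8   6.8] rect [480.4  71.5] [65.5 83. ] 78.1 z 6.5
```

Call:
{"method": "move_arm", "body": {
  "steps": [
    [0, -0.28, -0.97, 0, 0, 0, 0],
    [0, -0.28, -0.97, 0, 0, 0, 0],
    [0, -0.28, -0.97, 0, 0, 0, 0],
    [0, -0.28, -0.97, 0, 0, 0, 0],
    [0, -0.28, -0.97, 0, 0, 0, 0],
    [0, -0.28, -0.97, 0, 0, 0, 0],
    [0, 0, 0, -0.9, 0, 0, 0],
    [0, 0, 0, -0.9, 0, 0, 0],
    [0, 0, 0, -0.9, 0, 0, 0],
    [0, 0, 0, -0.9, 0, 0, 0],
    [0, 0, 0, -0.9, 0, 0, 0],
    [0, 0, 0, -0.65, 0, 0, 0]
  ]
}}

```text
time_s: 8.95
ee_pos: [443.0, -229.2, 19.1]
tcp_rot: [[-0.104, 0.995, -0.003], [0.995, 0.104, 0.002], [0.002, -0.003, -1.0]]
ft_force: [-1.2, -0.3, -0.7]
opening: 1.001
grip_force: 0.0
```

Call:
{"method": "move_arm", "body": {
  "steps": [
    [0, 0, 0, 0, 0, 0, 0],
    [1, 0, 0, 0, 0, 0, 0],
    [1, 0, 0, 0, 0, 0, 0],
    [1, 0, 0, 0, 0, 0, 0],
    [1, 0, 0, 0, 0, 0, 0],
    [1, 0, 0, 0, 0, 0, 0],
    [1, 0, 0, 0, 0, 0, 0]
  ]
}}

```text
time_s: 9.65
ee_pos: [444.6, -230.6, 22.3]
tcp_rot: [[-0.103, 0.995, 0.001], [0.995, 0.103, -0.0], [-0.001, 0.001, -1.0]]
ft_force: [-0.9, 0.4, 5.4]
opening: 0.646
grip_force: 20.0
```

Call:
{"method": "move_arm", "body": {
  "steps": [
    [1, 0, 0, 0.8, 0, 0, 0],
    [1, 0, 0, 1, 0, 0, 0],
    [1, 0, 0, 1, 0, 0, 0],
    [1, 0, 0, 0.8, 0, 0, 0],
    [1, 0.12, 0.97, 0, 0, 0, 0],
    [1, 0.12, 0.97, 0, 0, 0, 0],
    [1, 0.12, 0.97, 0, 0, 0, 0],
    [1, 0.12, 0.97, 0, 0, 0, 0],
    [1, 0.12, 0.97, 0, 0, 0, 0],
    [1, 0.12, 0.97, 0, 0, 0, 0],
    [1, 0.12, 0.97, 0, 0, 0, 0],
    [1, 0.12, 0.97, 0, 0, 0, 0]
  ]
}}

```text
time_s: 10.85
ee_pos: [468.0, -35.4, 111.6]
tcp_rot: [[-0.103, 0.995, -0.0], [0.995, 0.103, -0.0], [0.0, -0.0, -1.0]]
ft_force: [0.0, -0.2, -1.3]
opening: 0.642
grip_force: 20.0
```

Call:
{"method": "move_arm", "body": {
  "steps": [
    [1, 0.12, 0.97, 0, 0, 0, 0],
    [1, 0.12, 0.97, 0, 0, 0, 0],
    [1, 0.12, 0.97, 0, 0, 0, 0],
    [1, 0.12, 0.97, 0, 0, 0, 0],
    [1, 0, 0, 0, 0, 0, 0],
    [1, 0, 0, 0, 0, 0, 0]
  ]
}}

```text
time_s: 11.45
ee_pos: [479.8, 60.7, 111.5]
tcp_rot: [[-0.105, 0.995, -0.0], [0.995, 0.105, -0.0], [-0.0, -0.001, -1.0]]
ft_force: [-0.2, -0.2, -0.9]
opening: 0.64
grip_force: 20.0
```

Run:
```python
from w import *
print(r.get_state()["ee_pos"])
for c in ("scene","side"):
    P=shoot(c)[3]; clusw(P,"jar",480,60,50,138,165); clusw(P,"jarall",480,60,50,80,165)
```

```text
[479.84231459  60.69774053 111.48725488]
jar 270 mean [483.   67.5 146.4] rect [484.1  65.7] [71.7 52.1] 26.0 z 142.9
jarall 593 mean [488.4  74.5 128.9] rect [483.8  66.4] [71.7 53.6] 26.0 z 134.8
jar 251 mean [480.5  57.  144.8] rect [477.9  57.4] [71.7 55.7] 33.1 z 140.8
jarall 585 mean [476.1  48.2 128. ] rect [477.8  57.8] [70.9 59.2] 37.3 z 134.7
```

Call:
{"method": "move_arm", "body": {
  "steps": [
    [1, 0, 0, -1, 0, 0, 0],
    [1, 0, 0, -1, 0, 0, 0],
    [1, 0, 0, -0.7, 0, 0, 0],
    [1, 0, 0, -0.3, 0, 0, 0],
    [1, 0, 0, -0.2, 0, 0, 0],
    [1, 0, 0, -0.05, 0, 0, 0],
    [1, 0, 0, 0, 0, 0, 0],
    [1, 0, 0, 0, 0, 0, 0]
  ]
}}

```text
time_s: 12.35
ee_pos: [480.8, 60.6, 31.0]
tcp_rot: [[-0.103, 0.995, 0.001], [0.995, 0.103, 0.0], [0.0, 0.001, -1.0]]
ft_force: [-0.3, 0.2, -0.1]
opening: 0.642
grip_force: 20.0
```

Call:
{"method": "move_arm", "body": {
  "steps": [
    [1, 0, 0, -0.06, 0, 0, 0],
    [1, 0, 0, 0, 0, 0, 0],
    [0, 0, 0, 0, 0, 0, 0],
    [0, 0, 0, 0, 0, 0, 0],
    [0, 0, 0, 0, 0, 0, 0],
    [0, 0, 0, 1, 0, 0, 0],
    [0, 0, 0, 1, 0, 0, 0],
    [0, 0, 0, 1, 0, 0, 0],
    [0, 0.3, -0.97, 1, 0, 0, 0],
    [0, 0.3, -0.97, 1, 0, 0, 0],
    [0, 0.3, -0.97, 0, 0, 0, 0],
    [0, 0.3, -0.97, 0, 0, 0, 0]
  ]
}}

```text
time_s: 13.55
ee_pos: [511.0, -37.3, 154.9]
tcp_rot: [[-0.104, 0.995, 0.002], [0.995, 0.104, -0.0], [-0.0, 0.002, -1.0]]
ft_force: [0.5, -0.5, -0.7]
opening: 0.999
grip_force: 0.0
```

Call:
{"method": "move_arm", "body": {
  "steps": [
    [0, 0.3, -0.97, 0, 0, 0, 0],
    [0, 0.3, -0.97, 0, 0, 0, 0],
    [0, 0.3, -0.97, 0, 0, 0, 0],
    [0, 0.3, -0.97, 0, 0, 0, 0],
    [0, 0.3, -0.97, 0, 0, 0, 0],
    [0, 0.3, -0.97, 0, 0, 0, 0],
    [0, 0.3, -0.97, 0, 0, 0, 0],
    [0, 0.3, 0, 0, 0, 0, 0],
    [0, 0.3, 0, 0, 0, 0, 0],
    [0, 0, 0, 0, 0, 0, 0],
    [0, 0, 0, 0, 0, 0, 0]
  ]
}}

```text
time_s: 14.65
ee_pos: [577.5, -205.0, 153.7]
tcp_rot: [[-0.104, 0.995, -0.001], [0.995, 0.104, 0.0], [0.0, -0.001, -1.0]]
ft_force: [-0.6, 0.6, -0.3]
opening: 1.0
grip_force: 0.0
```

Run:
```python
from w import *
print(r.get_state()["ee_pos"])
K,T,pic,P=shoot("wrist","w4.png")
clusw(P,"drop",604,-303,35,30,58);clusw(P,"droptop",604,-303,35,62,95);clusw(P,"bulb",604,-303,35,74,95)
for c in ("scene","side"):
    P=shoot(c)[3]; clusw(P,"jar",480,60,50,52,75); clusw(P,"bulb",604,-303,35,74,95)
```

```text
[ 577.5393511  -205.01783615  153.65151416]
drop 538 mean [ 602.1 -294.9   48.3] rect [ 603.3 -301.2] [32.7 26.6] 12.4 z 51.8
droptop 341 mean [ 603.1 -301.2   73.1] rect [ 603.7 -303.5] [20.8 18.8] 5.1 z 70.6
bulb 126 mean [ 603.2 -302.9   80. ] rect [ 603.3 -303.8] [11.6 10.5] 3.1 z 80.8
jar 210 mean [485.6  67.1  59.5] rect [483.   61.9] [58.5 53.2] 54.1 z 60.4
bulb 9 mean [ 605.7 -301.6   77.6] rect [ 605.2 -300.2] [8.3 9.6] 66.2 z 77.4
jar 218 mean [479.6  57.   58.2] rect [481.3  59.1] [60.5 55.2] 37.2 z 58.4
bulb 21 mean [ 602.8 -306.    78.9] rect [ 603.1 -305.8] [13.   9.3] 62.2 z 78.4
```

View pics/w4.png

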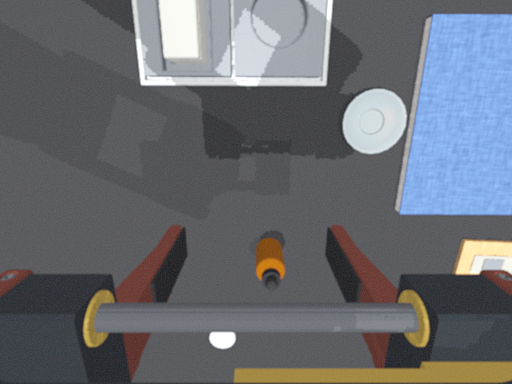

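The wrist view shows the dropper (270,262) with its slim bulb, centred between the open fingers. The white ball (222,338) is off to the side.

Call:
{"method": "move_arm", "body": {
  "steps": [
    [0, 0.26, -0.98, 0, 0, 0, 0],
    [0, 0.26, -0.98, 0, 0, 0, 0],
    [0, 0.26, -0.98, 0, 0, 0, 0],
    [0, 0.27, -0.98, 0, 0, 0, 0],
    [0.2, 0, 0, 0, 0, 0, 0],
    [0.2, 0, 0, -0.9, 0, 0, 0],
    [0.2, 0, 0, -0.9, 0, 0, 0],
    [0.2, 0, 0, -0.9, 0, 0, 0],
    [0.2, 0, 0, -0.9, 0, 0, 0],
    [0.2, 0, 0, -0.9, 0, 0, 0],
    [0.2, 0, 0, -0.73, 0, 0, 0],
    [0.2, 0, 0, 0, 0, 0, 0]
  ]
}}

```text
time_s: 16.0
ee_pos: [601.9, -302.4, 20.5]
tcp_rot: [[-0.104, 0.995, -0.004], [0.995, 0.104, 0.002], [0.003, -0.004, -1.0]]
ft_force: [0.7, -0.0, -0.6]
opening: 0.799
grip_force: 0.0
```

Call:
{"method": "move_arm", "body": {
  "steps": [
    [1, 0, 0, 0, 0, 0, 0],
    [1, 0, 0, 0, 0, 0, 0],
    [1, 0, 0, 0, 0, 0, 0],
    [1, 0, 0, 0, 0, 0, 0],
    [1, 0, 0, 0, 0, 0, 0],
    [1, 0, 0, 0, 0, 0, 0]
  ],
  "force": 15
}}

```text
time_s: 16.6
ee_pos: [604.4, -304.4, 23.8]
tcp_rot: [[-0.103, 0.995, 0.001], [0.995, 0.103, -0.0], [-0.001, 0.001, -1.0]]
ft_force: [0.3, 1.0, 3.2]
opening: 0.376
grip_force: 15.0
```

Call:
{"method": "move_arm", "body": {
  "steps": [
    [1, 0, 0, 0.8, 0, 0, 0],
    [1, 0, 0, 1, 0, 0, 0],
    [1, 0, 0, 0.8, 0, 0, 0],
    [1, -0.07, 0.95, 0, 0, 0, 0],
    [1, -0.07, 0.95, 0, 0, 0, 0],
    [1, -0.07, 0.95, 0, 0, 0, 0],
    [1, -0.07, 0.95, 0, 0, 0, 0],
    [1, -0.07, 0.95, 0, 0, 0, 0],
    [1, -0.07, 0.95, 0, 0, 0, 0],
    [1, -0.07, 0.95, 0, 0, 0, 0],
    [1, -0.07, 0.95, 0, 0, 0, 0],
    [1, -0.08, 0.95, 0, 0, 0, 0]
  ]
}}

```text
time_s: 17.8
ee_pos: [587.7, -89.5, 88.1]
tcp_rot: [[-0.103, 0.995, -0.0], [0.995, 0.103, 0.0], [0.0, -0.0, -1.0]]
ft_force: [0.8, 0.1, -0.5]
opening: 0.375
grip_force: 15.0
```

Call:
{"method": "move_arm", "body": {
  "steps": [
    [1, -0.08, 0.95, 0, 0, 0, 0],
    [1, -0.08, 0.92, 0, 0, 0, 0],
    [1, 0, 0, 0, 0, 0, 0],
    [1, 0, 0, 0, 0, 0, 0]
  ]
}}

```text
time_s: 18.2
ee_pos: [584.0, -43.5, 88.1]
tcp_rot: [[-0.104, 0.995, -0.0], [0.995, 0.104, -0.0], [-0.0, -0.0, -1.0]]
ft_force: [0.4, 0.3, 0.4]
opening: 0.378
grip_force: 15.0
```

Run:
```python
from w import *
print(r.get_state()["ee_pos"])
for c in ("scene","side"):
    K,T,p,P=shoot(c,c+"5.png"); clusw(P,"bulb",584,-43,40,135,152); clusw(P,"bulbarea",584,-43,16,110,175); clusw(P,"box",491,-50,60,46,65)
    for a in ([584,-43,142],[584,-43,65]):
        h=K@(T[:3,:3].T@(np.array(a)-T[:3,3])); print((h[:2]/h[2]).round())
a=cv2.imread("pics/side5.png")[120:300,200:400]; b=cv2.imread("pics/scene5.png")[110:290,130:330]
cv2.imwrite("pics/c5.png",cv2.resize(np.hstack([a,b]),None,fx=2,fy=2))
```

```text
[583.95824375 -43.50997702  88.13020917]
bulb 96 mean [586.  -38.1 143.4] rect [585.6 -39.4] [25.3 55.5] 89.7 z 143.7
bulbarea 99 mean [584.2 -37.3 130.8] rect [582.2 -39.7] [25.8 27. ] 77.9 z 130.2
box 194 mean [497.1 -44.6  52.9] rect [494.8 -48.6] [34.  87.2] 5.9 z 53.7
[219. 157.]
[221. 181.]
bulb 103 mean [584.9 -48.4 142.9] rect [583.9 -46.4] [55.9 27.6] 9.0 z 142.7
bulbarea 93 mean [583.6 -49.8 128.9] rect [586.1 -47.9] [22.1 24.6] 75.7 z 129.3
box 273 mean [492.2 -54.7  51.5] rect [492.6 -52.7] [34.  85.7] 5.4 z 51.7
[291. 186.]
[290. 209.]
```

View pics/c5.png

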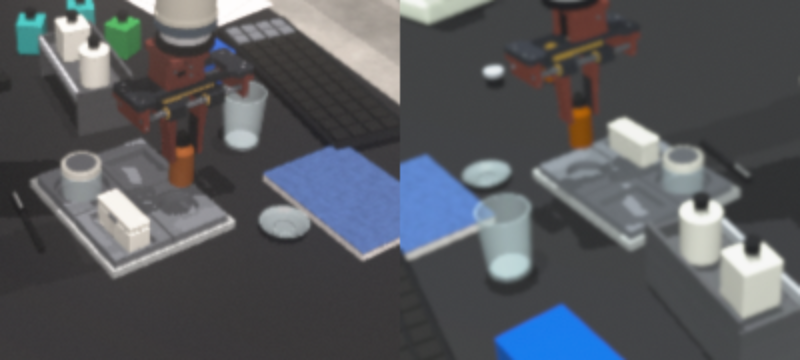

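Both views show the bottle held upright over the small recess, with the box and jar seated.

Call:
{"method": "move_arm", "body": {
  "steps": [
    [1, 0, 0, -0.9, 0, 0, 0],
    [1, 0, 0, -0.8, 0, 0, 0],
    [1, 0, 0, -0.35, 0, 0, 0],
    [1, 0, 0, -0.2, 0, 0, 0],
    [1, 0, 0, 0, 0, 0, 0],
    [1, 0, 0, 0, 0, 0, 0]
  ]
}}

```text
time_s: 18.9
ee_pos: [584.5, -44.0, 32.4]
tcp_rot: [[-0.103, 0.995, 0.001], [0.995, 0.103, -0.0], [-0.0, 0.001, -1.0]]
ft_force: [0.8, -0.2, -0.7]
opening: 0.376
grip_force: 15.0
```

Call:
{"method": "move_arm", "body": {
  "steps": [
    [1, 0, 0, -0.05, 0, 0, 0],
    [1, 0, 0, 0, 0, 0, 0],
    [0.3, 0, 0, 0, 0, 0, 0],
    [0.3, 0, 0, 0, 0, 0, 0],
    [0.3, 0, 0, 0, 0, 0, 0],
    [0.3, 0, 0, 1, 0, 0, 0],
    [0.3, 0, 0, 1, 0, 0, 0],
    [0.3, 0, 0, 1, 0, 0, 0],
    [0.3, 0, 0, 1, 0, 0, 0],
    [0.3, 0, 0, 1, 0, 0, 0],
    [0.3, 0, 0, 1, 0, 0, 0]
  ]
}}

```text
time_s: 20.0
ee_pos: [583.7, -43.6, 181.6]
tcp_rot: [[-0.103, 0.995, -0.0], [0.995, 0.103, -0.0], [0.0, -0.0, -1.0]]
ft_force: [1.3, 0.0, -0.3]
opening: 0.7
grip_force: 0.0
```

Call:
{"method": "move_arm", "body": {
  "steps": [
    [0.2, 0, 0.98, 0.2, 0, 0, 0.97],
    [0.2, 0, 0.98, 0.2, 0, 0, 0.97],
    [0.2, 0, 0.98, 0.2, 0, 0, 0.97],
    [0.2, 0, 0.98, 0.2, 0, 0, 0.97],
    [0.2, 0, 0.98, 0.2, 0, 0, 0.97],
    [0.2, 0, 0.98, 0.2, 0, 0, 0.97],
    [0.2, 0, 0.98, 0, 0, 0, 0.97],
    [0.2, 0, 0.98, 0, 0, 0, 0.97],
    [0.2, 0, 0.98, 0, 0, 0, 0.97],
    [0.2, 0, 0, 0, 0, 0, 0],
    [0.2, 0, 0, 0, 0, 0, 0]
  ]
}}

```text
time_s: 21.1
ee_pos: [583.6, 177.0, 210.4]
tcp_rot: [[-0.761, 0.649, -0.0], [0.649, 0.761, -0.0], [0.0, -0.001, -1.0]]
ft_force: [-1.1, -0.2, 0.6]
opening: 0.8
grip_force: 0.0
```

Run:
```python
from w import *
print(r.get_state()["ee_pos"])
K,T,pic,P=shoot("wrist","w6.png")
def a(P,n):
    clusw(P,n+" sq",596,352,40,114,126);clusw(P,n+" sqcap",596,352,40,133,150);clusw(P,n+" round",592,255,35,114,126);clusw(P,n+" rcap",592,255,35,133,150)
a(P,"w")
for c in ("scene","side"):
    P=shoot(c)[3]; a(P,c); clusw(P,"dropper",584,-43,30,72,100); clusw(P,"shoulder",584,-43,30,50,66)
```

```text
[583.63978579 176.96122942 210.39739031]
w sq 2495 mean [592.8 348.  119.5] rect [595.7 350.6] [48.7 48.5] 84.0 z 119.7
w sqcap 577 mean [594.9 349.9 139.3] rect [595.6 350.8] [20.1 19.4] 68.8 z 139.7
w round 1520 mean [588.  254.1 119.8] rect [590.4 254.3] [47.5 46.5] 48.9 z 119.9
w rcap 421 mean [589.8 254.2 139.5] rect [590.4 254.4] [19.2 19.2] 16.8 z 139.8
scene sq 303 mean [602.4 359.3 119.4] rect [597.2 354.1] [47.3 49. ] 82.9 z 119.7
scene sqcap 70 mean [598.6 354.9 138.6] rect [597.4 353.5] [19.3 18.2] 81.2 z 139.5
scene round 190 mean [596.8 262.7 119.4] rect [594.5 259.9] [41.  45.3] 54.0 z 119.8
scene rcap 57 mean [593.7 258.5 138.6] rect [592.8 257.4] [18.2 18. ] 54.5 z 139.4
dropper 41 mean [587.  -39.6  80.7] rect [585.4 -42.1] [22.8 17.3] 61.8 z 78.9
shoulder 71 mean [589.9 -34.   58.8] rect [588.9 -34. ] [21.3 32.7] 67.4 z 59.4
side sq 93 mean [594.1 345.7 118. ] rect [595.3 349.3] [52.7 47.6] 83.4 z 117.7
side sqcap 19 mean [595.2 350.1 136.9] rect [594.3 349.9] [15.6 16.2] 36.8 z 137.1
side round 85 mean [589.2 249.2 117.9] rect [590.8 253.2] [41.4 43.7] 74.4 z 117.6
side rcap 21 mean [589.9 253.2 137.1] rect [591.1 254.6] [16.8 18.4] 44.1 z 137.2
dropper 45 mean [583.  -46.8  79.2] rect [583.  -48.5] [23.4 19.2] 65.1 z 76.9
shoulder 76 mean [580.1 -52.1  58.5] rect [579.1 -49.9] [24.8 34.2] 49.4 z 59.7
```

View pics/w6.png

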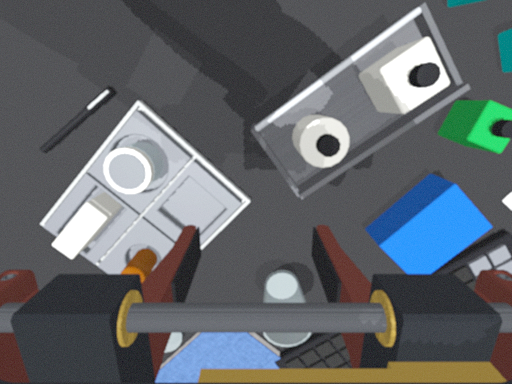

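The wrist view shows the square bottle (410,80) on the rack, the round one (322,142) beside it, and the dropper, box and jar in their recesses.

Call:
{"method": "move_arm", "body": {
  "steps": [
    [0.2, 0.07, 0.99, 0, 0, 0, 0.98],
    [0.2, 0.07, 0.99, 0, 0, 0, 0.98],
    [0.2, 0.07, 0.99, 0, 0, 0, 0.98],
    [0.2, 0.07, 0.99, 0, 0, 0, 0.98],
    [0.2, 0.07, 0.99, 0, 0, 0, 0.99],
    [0.2, 0.07, 1, 0, 0, 0, 0.99],
    [0.2, 0.07, 1, 0, 0, 0, 1],
    [0.2, 0, 0, 0, 0, 0, 0],
    [0.2, 0, 0, -0.8, 0, 0, 0],
    [0.2, 0, 0, -0.8, 0, 0, 0],
    [0.2, 0, 0, 0, 0, 0, 0]
  ]
}}

```text
time_s: 22.35
ee_pos: [594.6, 348.1, 167.7]
tcp_rot: [[-0.994, 0.106, -0.005], [0.106, 0.994, -0.003], [0.004, -0.004, -1.0]]
ft_force: [-0.6, -0.5, -1.6]
opening: 0.801
grip_force: 0.0
```

Call:
{"method": "move_arm", "body": {
  "steps": [
    [0.2, 0, 0, 0, 0, 0, 0],
    [0.2, 0, 0, -0.9, 0, 0, 0],
    [0.2, 0, 0, -0.9, 0, 0, 0],
    [0.2, 0, 0, -0.9, 0, 0, 0],
    [0.2, 0, 0, -0.7, 0, 0, 0],
    [0.2, 0, 0, 0, 0, 0, 0],
    [0.2, 0, 0, 0, 0, 0, 0]
  ]
}}

```text
time_s: 23.05
ee_pos: [596.8, 350.6, 86.4]
tcp_rot: [[-0.995, 0.104, 0.001], [0.104, 0.995, 0.0], [-0.001, 0.0, -1.0]]
ft_force: [0.3, 0.2, 0.1]
opening: 0.802
grip_force: 0.0
```

Call:
{"method": "move_arm", "body": {
  "steps": [
    [1, 0, 0, 0, 0, 0, 0],
    [1, 0, 0, 0, 0, 0, 0],
    [1, 0, 0, 0, 0, 0, 0],
    [1, 0, 0, 0, 0, 0, 0],
    [1, 0, 0, 0, 0, 0, 0]
  ],
  "force": 20
}}

```text
time_s: 23.55
ee_pos: [596.7, 351.0, 86.6]
tcp_rot: [[-0.995, 0.103, 0.001], [0.103, 0.995, 0.001], [-0.001, 0.001, -1.0]]
ft_force: [-1.6, 0.9, 4.8]
opening: 0.548
grip_force: 20.0
```

Call:
{"method": "move_arm", "body": {
  "steps": [
    [1, 0, 0, 0.7, 0, 0, 0],
    [1, 0, 0, 0.9, 0, 0, 0],
    [1, 0, 0, 1, 0, 0, 0],
    [1, 0, 0, 0.8, 0, 0, 0],
    [1, -0.9, 0, 0, 0, 0, 0],
    [1, -0.9, 0, 0, 0, 0, 0],
    [1, -0.9, 0, 0, 0, 0, 0],
    [1, -0.8, 0, 0, 0, 0, 0],
    [1, 0, -0.94, 0, 0, 0, 0.2],
    [1, 0, -0.94, 0, 0, 0, 0.2],
    [1, 0, -0.94, 0, 0, 0, 0.2],
    [1, 0, -0.94, 0, 0, 0, 0.2]
  ]
}}

```text
time_s: 24.75
ee_pos: [508.5, 255.8, 171.5]
tcp_rot: [[-0.999, 0.032, 0.0], [0.032, 0.999, 0.0], [-0.0, 0.0, -1.0]]
ft_force: [0.5, -0.1, 1.1]
opening: 0.546
grip_force: 20.0
```

Call:
{"method": "move_arm", "body": {
  "steps": [
    [1, 0.31, -0.94, 0, 0, 0, 0.2],
    [1, 0.31, -0.94, 0, 0, 0, 0.2],
    [1, 0.31, -0.94, 0, 0, 0, 0.2],
    [1, 0.31, -0.94, 0, 0, 0, 0.2],
    [1, 0.32, -0.94, 0, 0, 0, 0.2],
    [1, 0.32, -0.94, 0, 0, 0, 0.2],
    [1, 0.32, -0.94, 0, 0, 0, 0.2],
    [1, 0.33, -0.93, 0, 0, 0, 0.16],
    [1, 0, 0, -0.9, 0, 0, 0],
    [1, 0, 0, -0.9, 0, 0, 0],
    [1, 0, 0, 0, 0, 0, 0],
    [1, 0, 0, 0, 0, 0, 0]
  ]
}}

```text
time_s: 25.95
ee_pos: [571.9, 68.9, 126.2]
tcp_rot: [[-0.995, -0.102, -0.0], [-0.102, 0.995, -0.0], [0.001, -0.0, -1.0]]
ft_force: [-0.5, 0.7, -0.3]
opening: 0.546
grip_force: 20.0
```

Run:
```python
from w import *
z=r.get_state()["ee_pos"];print(z)
for c in ("scene","side"):
    K,T,p,P=shoot(c,c+"7.png")
    clusw(P,"sqbody",571,69,40,z[2]-27+8,z[2]-27+40)
    clusw(P,"r",592,255,35,114,126);clusw(P,"rack",596,352,40,114,126)
    print(ray(K,T,(0,0),0)[:0])
a=cv2.imread("pics/side7.png")[120:300,200:400]; b=cv2.imread("pics/scene7.png")[110:290,130:330]
cv2.imwrite("pics/c7.png",cv2.resize(np.hstack([a,b]),None,fx=2,fy=2))
```

```text
[571.89213483  68.85662416 126.21038426]
sqbody 267 mean [580.1  84.1 123.4] rect [581.9  82.2] [37.3 64.2] 53.3 z 124.0
r 189 mean [596.4 262.5 119.4] rect [594.3 259.3] [40.9 45.9] 50.4 z 119.7
rack 0
[]
sqbody 211 mean [564.2  52.3 123.5] rect [560.9  53.2] [39.  64.1] 51.8 z 124.0
r 86 mean [588.8 249.4 118.5] rect [590.8 252.6] [46.4 44.2] 64.7 z 118.2
rack 0
[]
```

View pics/c7.png

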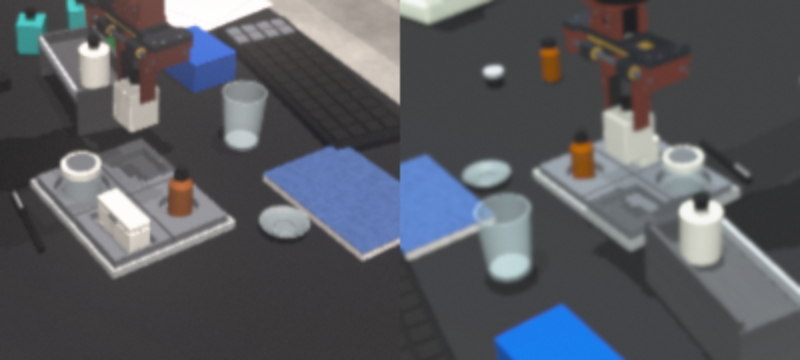

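Both views show the square bottle held upright above its recess. The round bottle and the other three are undisturbed.

Call:
{"method": "move_arm", "body": {
  "steps": [
    [1, 0.03, 0.02, -0.9, 0, 0, 0],
    [1, 0, 0, -0.9, 0, 0, 0],
    [1, 0, 0, -0.9, 0, 0, 0],
    [1, 0, 0, -0.5, 0, 0, 0],
    [1, 0, 0, -0.25, 0, 0, 0],
    [1, 0, 0, -0.15, 0, 0, 0],
    [1, 0, 0, 0, 0, 0, 0],
    [1, 0, 0, 0, 0, 0, 0]
  ]
}}

```text
time_s: 26.85
ee_pos: [573.3, 69.4, 36.4]
tcp_rot: [[-0.995, -0.102, 0.001], [-0.102, 0.995, 0.0], [-0.001, 0.0, -1.0]]
ft_force: [0.3, -0.9, -0.9]
opening: 0.548
grip_force: 20.0
```

Call:
{"method": "move_arm", "body": {
  "steps": [
    [1, 0, 0, -0.07, 0, 0, 0],
    [1, 0, 0, 0, 0, 0, 0],
    [0.2, 0, 0, 0, 0, 0, 0],
    [0.2, 0, 0, 0, 0, 0, 0],
    [0.2, 0, 0, 0, 0, 0, 0],
    [0.2, 0, 0, 1, 0, 0, 0],
    [0.2, 0, 0, 1, 0, 0, 0],
    [0.2, 0, 0, 1, 0, 0, 0],
    [0.2, 0, 0, 1, 0, 0, 0],
    [0.2, 0, 0, 1, 0, 0, 0],
    [0.2, 0, 0, 1, 0, 0, 0],
    [0.2, 0.9, 0, 1, 0, 0, 0]
  ]
}}

```text
time_s: 28.05
ee_pos: [593.0, 69.3, 209.6]
tcp_rot: [[-0.995, -0.103, -0.003], [-0.103, 0.995, -0.0], [0.003, 0.0, -1.0]]
ft_force: [-0.4, -0.1, -0.1]
opening: 0.798
grip_force: 0.0
```

Call:
{"method": "move_arm", "body": {
  "steps": [
    [0.2, 1, 0, 0, 0, 0, 0],
    [0.2, 1, 0, 0, 0, 0, 0],
    [0.2, 1, 0, 0, 0, 0, 0],
    [0.2, 0, 0, 0, 0, 0, 0],
    [0.2, 0, 0, 0, 0, 0, 0]
  ]
}}

```text
time_s: 28.55
ee_pos: [669.5, 69.3, 208.1]
tcp_rot: [[-0.995, -0.102, -0.002], [-0.102, 0.995, -0.0], [0.002, 0.0, -1.0]]
ft_force: [-0.5, -0.7, -0.2]
opening: 0.805
grip_force: 0.0
```

Run:
```python
from w import *
print(r.get_state()["ee_pos"])
for c in ("wrist","scene","side"):
    P=shoot(c,c+"8.png")[3]
    clusw(P,c+" sq",572,69,40,58,75);clusw(P," sqcap",572,69,30,80,100);clusw(P," jar",480,60,45,54,75);clusw(P," box",491,-51,60,48,65);clusw(P," drop",584,-43,25,72,100)
    clusw(P," round",591,254,35,114,126);clusw(P," screw",461,-389,30,70,90)
```

```text
[669.51567149  69.28392209 208.1223257 ]
wrist sq 1805 mean [572.   67.1  67.8] rect [572.3  67.6] [47.5 47.6] 5.7 z 67.9
 sqcap 320 mean [572.3  67.3  88. ] rect [572.4  67.3] [18.6 19. ] 49.6 z 88.0
 jar 945 mean [497.7  61.3  60.3] rect [498.8  61.1] [20.5 54.4] 4.5 z 60.4
 box 1065 mean [504.1 -50.   53.7] rect [503.7 -50.5] [11.6 83.7] 6.8 z 54.0
 drop 381 mean [583.9 -43.4  82. ] rect [584.  -45.2] [20.7 20.8] 73.2 z 78.9
 round 1604 mean [590.3 247.6 119.5] rect [591.1 252.6] [45.5 47.1] 85.9 z 119.7
 screw 0
scene sq 207 mean [578.5  77.9  66.2] rect [574.3  70.1] [48.9 52.9] 5.4 z 66.9
 sqcap 37 mean [575.3  72.5  86.2] rect [574.9  71.5] [19.6 15.9] 57.8 z 87.1
 jar 196 mean [485.1  66.1  60. ] rect [482.7  64. ] [55.4 53.9] 21.0 z 60.4
 box 181 mean [496.5 -45.   53.2] rect [495.  -48.7] [36.5 87. ] 7.9 z 53.5
 drop 42 mean [587.3 -39.2  80.7] rect [585.8 -41.2] [17.3 18.7] 78.7 z 78.5
 round 191 mean [596.6 262.7 119.4] rect [594.2 259.4] [41.9 45.3] 53.5 z 119.8
 screw 19 mean [ 460.1 -385.6   74.6] rect [ 458.7 -386.5] [20.1 18. ] 63.6 z 75.0
side sq 162 mean [568.8  61.1  65. ] rect [572.8  66.6] [49.7 53.3] 7.3 z 65.1
 sqcap 32 mean [572.2  67.6  84.6] rect [572.5  68.1] [22.8 17.3] 63.3 z 85.1
 jar 204 mean [480.4  57.8  58.4] rect [481.1  59.6] [60.8 55.3] 59.4 z 58.4
 box 257 mean [492.6 -53.7  52. ] rect [491.4 -50.8] [36.4 88. ] 4.9 z 51.9
 drop 46 mean [582.7 -47.3  79.5] rect [583.4 -46. ] [16.4 19.4] 50.5 z 78.2
 round 87 mean [588.3 248.3 118.2] rect [590. 250.] [46.1 45.5] 72.7 z 117.9
 screw 110 mean [ 458.2 -392.7   74.1] rect [ 459.  -392.2] [27.1 25.3] 58.7 z 74.2
```

View pics/wrist8.png

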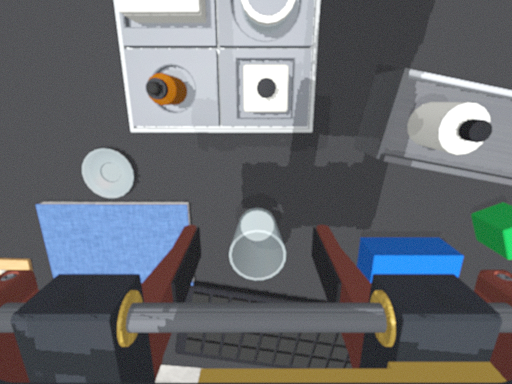

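The wrist view shows the square bottle (266,88) centred in its recess, with the dropper (163,88), box and jar in theirs. Measured heights match the recess floors, all four are within a few mm of centre, and the look-alikes haven't moved. The gripper is clear.

```bash
python3 -c "
from rig import r
print(r.job_done())"
```

```text
the job is handed in; nothing more can be done
None
```

The job is handed in: the dropper bottle, jar, square bottle and slide box each stand upright on the floor of their own recess, within a few mm of centre by the last camera check. Both look-alike bottles stand where they started. It took about 29 s of the 109 s, and no verdict was returned.

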